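Fit the short strainer screen and switch on the heater

ROBOT

A 7-joint arm with a two-finger parallel gripper is mounted at the origin on the work surface. World frame = base frame: x ahead of the robot, y to its left, z up, the work surface at z = 0. Lengths are in m, angles in degrees, forces in N, time in s.
With the tool pointing down it reaches from about 0.4 to 0.85 m from the base axis. Payload 6.9 kg.
Tool frame: the origin (TCP) lies midway between the tips of the shut fingers; the grasp point (between the pads) lies 19 mm behind it; z points along the fingers, y is the line along which they close (so a half turn about z gives the same grasp; the last joint's range is limited). The gripper opens to 85 mm and grips with 20 to 120 N. Pads are 22 mm wide; open, the fingers measure 114 mm over their backs; the gripper's body (76 mm by 85 mm) begins 54 mm behind the grasp point. The pads swing forward as they close: fully open they stand 13 mm farther back than shut.
Start: joints at [-64.83, 29.078, -13.613, 85.955, 7.202, 65.827, -8.869], TCP at [0.205, 0.59, 0.231] pointing down, gripper open.
Joint ranges: [-176.47, 176.47], [-13.61, 117.27], [-81.72, 77.17], [0.22, 143.17], [-87.28, 267.28], [10, 112.55], [-165.47, 165.47]. Speed limits (degrees/s): [136.94, 136.94, 180, 180, 180, 180, 180].

INTERFACE

Orientations are given as [roll, pitch, yaw] about the fixed x, y, z axes, in that order (R = Rz(yaw) Ry(pitch) Rx(roll)).
In Python, from cell import bot gives the robot as it stands. Calls block until the motion is done:
- bot.goto(position, orientation): joint-space move of the TCP to a pose.
- bot.move_l(position, orientation=None, feed=0.15): straight line of the TCP; orientation=None keeps the orientation; feed is the mean speed in m/s.
- bot.goto_joints(angles): joint-space move.
- bot.set_gripper(opening, strength=None): opening from 0.0 (shut) to 1.0 (fully open); strength is the grip in N (None keeps the last); returns when the fingers have stopped.
- bot.wait(seconds).
- bot.ik(position, orientation): joint angles nearest the present ones, or None.
- bot.read_state(): the state.
- bot.capture(name): name is "scene" or "top" or "wrist"; returns the picture (400x640x3 uint8, red, green, blue); there is no depth.
- bot.get_calibration(name): a dict with "fov_y" (degrees; the focal length in pixels is half the picture's height over the tangent of half this angle, whatever the lens; pixels are square), "cx", "cy" (the principal point, pixels), "pose" (4x4, takes a point from camera to world coordinates). Camera axes: x right, y up, looking along -z (the intrinsics and any distortion apply to the point x, -y, -z); pixel columns grow to the right and rows downward; lengths in m; the calibration is good to about 2 mm. A picture is of the moment at which its call begins: read the wrist's pose just before it. get_calibration takes no time and is no camera call; for the wrist camera it gives the pose at the moment of the call.
A pose or a line that the arm cannot do raises bot.IKError and nothing moves.
- bot.job_done(): hands the job in; it is judged then, once.
The state is a dict: "clock": time; "joint_positions": joint angles; "joint_vel": joint speeds; "tau": joint torques, N m; "position": TCP position; "ee_rot": TCP orientation; "force": force on the tool from outside, world axes, zero at the start; "torque": the same for the moment, N m; "opening": opening from 0.0 (shut) to 1.0 (fully open); "grip_force": force on a finger pad.
Only numpy, scipy, OpenCV 4.12 (cv2) and the standard library are available. Lean on these libraries where they do the work, as an engineer would, in place of code of your own. Each camera call takes 0.05 s, during which the arm holds its last target. There are 200 camera calls.

TASK

Get the trap test stand ready to run: lift the short strainer screen out of the crowded spares rack by its two narrow edges, the only way fingers fit in, and stand it upright on a clear patch of the granite to change your grip. Take it again by its flat faces, lower it between the guide ribs of the condensate trough until it is fully home, then press the raised end of the rocker on the cream junction box to switch the heater on. Do not drop the screen, and leave the tall screens and the loose parts on the table as they are.

Things in the scene. Friction and masses are not known exactly. Their poses are not given: they have to be found in the camera images.
- screen_short: the only short strainer screen: a steel-framed slab with vertical wires in both flat faces, 60 mm wide (x) by 26 thick (y) by 85 tall (z), 0.2 to 0.4 kg, standing upright in a bay of the rack, its top 23 mm lower than the tall ones. Origin: centre of its underside. Either way round is the same
- screen_tall0: one of four tall strainer screens, like the short one but 108 mm tall, to be left in the rack; origin centre of underside, x along the 60 mm width, y along the 26 mm thickness, z up
- screen_tall1: one of four tall strainer screens, like the short one but 108 mm tall, to be left in the rack; origin centre of underside, x along the 60 mm width, y along the 26 mm thickness, z up
- screen_tall2: one of four tall strainer screens, like the short one but 108 mm tall, to be left in the rack; origin centre of underside, x along the 60 mm width, y along the 26 mm thickness, z up
- screen_tall3: one of four tall strainer screens, like the short one but 108 mm tall, to be left in the rack; origin centre of underside, x along the 60 mm width, y along the 26 mm thickness, z up
- rack: fixed grey sheet-steel rack, 172 (x) by 116 (y) mm, walls 36 high, floor 6 thick. Origin: underside centre. Bays at x -48, +48 and y -35, 0, +35 mm, 64 (x) by 30 (y) each; the one at +48, +35 is empty. Screens stand with width along rack x, faces 9 mm apart, too near for a finger; free are their edges: an aisle 36 mm wide between the two rows, and outside
- trough: fixed open-topped steel condensate strainer trough, 170 mm long (x, the flow), 66 mm wide inside (y), 94 mm over its rolled rims, rim at 91 mm height, floor 6 mm thick; its feed pipe leaves at the +x end, 58 mm further and 65 mm high. Origin: underside centre
- slot (a point): centre of the trough floor between its guide ribs, 6 mm above the table, axes as the trough. Ribs on both side walls, 8 mm proud, leave a 30 mm gap along x, flared to about 41 mm above 79 mm height. A screen goes in from above, thickness along x; home, it stands on the floor, top level with the rim. No room for fingers at its edges; 65 mm of free trough beside each face
- jbox: fixed cream enamelled junction box, 156 mm (x) by 112 mm (y), cover at 75 mm height, conduit 36 mm high at the +x end, reaching 132 mm from the centre. Origin: underside centre. Its black rocker switch, 61 by 34 mm, lies in the middle of the cover along box x, pivot at 89 mm height, inside a bezel 82 mm high
- rocker_on (a point): on the top face of the rocker's ON half (the +x half, nearest the conduit; a short white bar is moulded on it; raised while off), 20 mm from the pivot; it moves with the rocker, down about 8 mm from off to on. Its own axes turn with the rocker
- rocker (a joint): rocker angle: 0 off (ON end up), 0.40 rad on (ON end down, against its stop); it stays where it is left; pressing at point rocker_on takes about 4 N
- canister: loose brass screw-top canister, 72 mm diameter, 93 mm tall, bystander; origin centre of underside
- float_ball: loose chrome float ball, 76 mm diameter, 81 mm tall, standing on its 34 mm boss, bystander; origin under the boss
- pipe_cap: loose black iron pipe cap, 76 mm diameter, 47 mm tall, bystander; origin centre of underside
- gland_nut: loose bronze hexagon gland nut, 70 mm across corners, 52 mm tall, bystander; origin centre of underside

How it is judged:
By the outcome, as a careful person would: the job done as asked, in the order asked, and still so for the second after the job is handed in, with the robot touching nothing.
It also fails if it takes over 72 s, if anything falls off the work surface, if the arm or the gripper's body presses on something with over 40 N, if the wrist force passes 120 N, or if a joint passes its speed limit or range.

## Working session

There is one attempt and no reset: what is moved stays moved. The work goes in short steps, each a Python script; the robot and the scene stay as the last script left them, time stands still between calls to the robot, and variables do not carry over. Pictures are saved under pics/ and viewed, at most 10 in all, crops included, and the job is handed in when it is done.

```bash
ls; mkdir -p pics
python3 - <<'E'
from cell import bot
import cv2
for n in("scene","top"):
    c=bot.get_calibration(n);print(n,c)
    cv2.imwrite(f"pics/{n}0.png",bot.capture(n)[:,:,::-1])
print(bot.get_calibration("wrist"))
print(bot.read_state())
E
```

```text
cell.py
pics
scene {'fov_y': 46.58161249616412, 'cx': 326.7526995439667, 'cy': 193.29227104724185, 'pose': array([[ 0.76823425, -0.52259262,  0.36974733,  1.04012127],
       [ 0.6399865 ,  0.64074249, -0.42410652, -0.46787623],
       [-0.01527789,  0.56244646,  0.82669255,  1.13846904],
       [ 0.        ,  0.        ,  0.        ,  1.        ]])}
top {'fov_y': 55.68549867518372, 'cx': 320.83138004088295, 'cy': 198.7468112565594, 'pose': array([[ 0.00411348,  0.99101369, -0.13369724,  0.37844668],
       [-0.99998909,  0.00378038, -0.00274523,  0.08771116],
       [-0.00221513,  0.13370708,  0.99101842,  1.3505607 ],
       [ 0.        ,  0.        ,  0.        ,  1.        ]])}
{'fov_y': 70.79586661905994, 'cx': 320.0844757234608, 'cy': 198.27562788431663, 'pose': array([[ 0.32742081, -0.90135789, -0.28345999,  0.13247717],
       [ 0.94487443,  0.31144496,  0.10106605,  0.61543742],
       [-0.00281449, -0.30092523,  0.95364358,  0.3724011 ],
       [ 0.        ,  0.        ,  0.        ,  1.        ]])}
{'clock': 0.1, 'joint_positions': array([-64.83148427,  29.12064052, -13.61056901,  86.00243186,
         7.20240376,  65.82671132,  -8.86842399]), 'joint_vel': array([-0.03606995, -0.0446096 ,  0.0482741 , -0.11421991,  0.01359882,
        0.09876372, -0.01311648]), 'tau': array([-3.99488708e-03, -6.21841621e+01, -2.19383240e+00, -2.50206971e+01,
        1.27456547e-02,  7.84753851e-03,  3.46192519e-05]), 'position': array([0.20467237, 0.59006733, 0.2305214 ]), 'ee_rot': array([-1.79909081e+02,  1.37727727e-03,  1.60878798e+02]), 'force': array([-0.84231541, -0.16963163, -0.09934986]), 'torque': array([-0.06169045,  0.01108301,  0.03481619]), 'grip_force': 0.0, 'opening': 1.002366061924371}
```

View pics/top0.png

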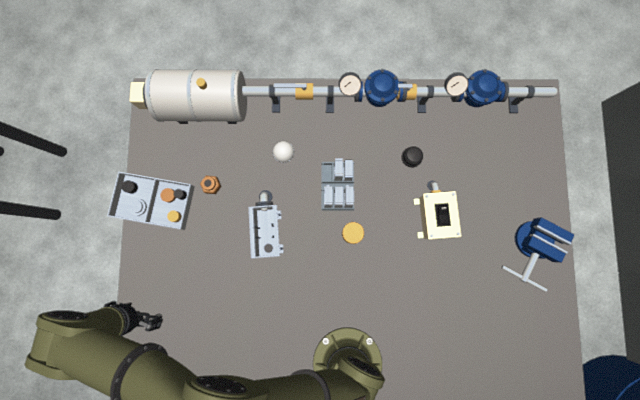

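View pics/scene0.png

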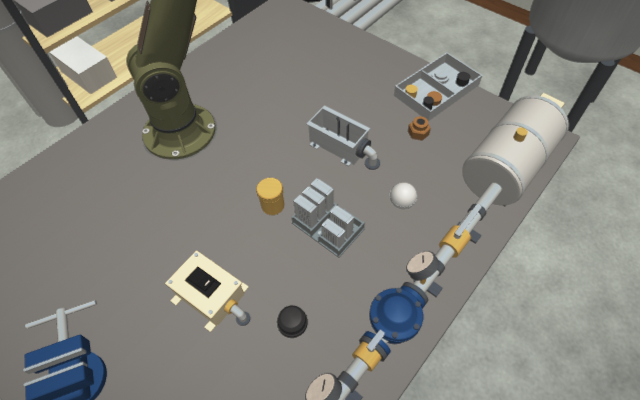

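```bash
cat > h.py <<'E'
import numpy as np, cv2
from cell import bot
def cal(n):
    c=bot.get_calibration(n); c['f']=200/np.tan(np.radians(c['fov_y']/2)); return c
def ray(c,uv):
    uv=np.atleast_2d(np.asarray(uv,float))
    d=np.c_[(uv[:,0]-c['cx'])/c['f'],-(uv[:,1]-c['cy'])/c['f'],-np.ones(len(uv))]
    return c['pose'][:3,3],d@c['pose'][:3,:3].T
def plane(c,uv,z):
    o,d=ray(c,uv); return o+d*((z-o[2])/d[:,2])[:,None]
def proj(c,P):
    q=(np.atleast_2d(P)-c['pose'][:3,3])@c['pose'][:3,:3]
    return np.c_[c['cx']+c['f']*q[:,0]/-q[:,2],c['cy']+c['f']*q[:,1]/q[:,2]]
def tri(obs):  # [(c,uv),...] least squares point, rms miss
    A=[];b=[]
    for c,uv in obs:
        o,d=ray(c,uv); d=d[0]/np.linalg.norm(d[0]); M=np.eye(3)-np.outer(d,d); A.append(M); b.append(M@o)
    p=np.linalg.lstsq(np.vstack(A),np.hstack(b),rcond=None)[0]
    return p,max(np.linalg.norm(M@p-q) for M,q in zip(A,b))
def shot(n):
    c=cal('wrist'); im=bot.capture('wrist')[:,:,::-1].copy(); cv2.imwrite(f'pics/{n}.png',im)
    np.savez(f'pics/{n}.npz',**c); return c,im
def load(n):
    return {k:v for k,v in np.load(f'pics/{n}.npz').items()},cv2.imread(f'pics/{n}.png')
E
python3 - <<'E'
from h import *
c=cal('top')
for n,uv,z in(("rack",(338,184),.06),("trough",(265,232),.09),("jbox",(442,215),.075),("canister",(353,233),.09),("ball",(283,152),.06),("cap",(412,157),.047)):
    print(n,plane(c,uv,z)[0].round(3))
print(bot.ik([.45,.03,.27],[180,0,180]),bot.ik([.45,.03,.27],[180,0,0]))
E
```

```text
rack [0.604 0.032 0.06 ]
trough [0.436 0.276 0.09 ]
jbox [ 0.497 -0.318  0.075]
canister [ 0.434 -0.016  0.09 ]
ball [0.717 0.224 0.06 ]
cap [ 0.704 -0.229  0.047]
[-10.35419475  11.41391277   4.23292163 106.98764741  -0.9511744
  61.63206148  84.24727382] [-34.6120923   13.40995029  35.12349674 107.2487675   -8.69249215
  61.99208097 -86.1238553 ]
```

Run:
```python
from h import *
for n,p in(("t1",(.42,.32,.28)),("t2",(.44,.24,.28)),("r1",(.55,.08,.28)),("r2",(.55,-.02,.28)),("j1",(.46,-.28,.26)),("j2",(.46,-.36,.26))):
    (bot.goto if n[1]=='1' else bot.move_l)(list(p),[180,0,180]); bot.wait(.3); shot(n)
print(bot.read_state()['clock'])
a=[cv2.imread(f'pics/{n}.png') for n in("t1","r1","r2","j1")]
cv2.imwrite('pics/m1.png',a[1]);
```

```text
7.5833
```

View pics/r1.png

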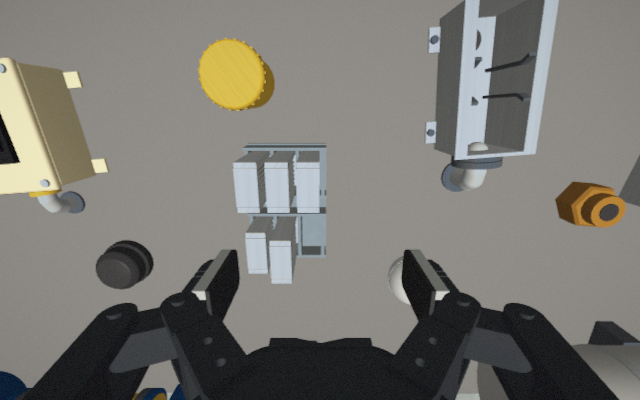

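View pics/r2.png

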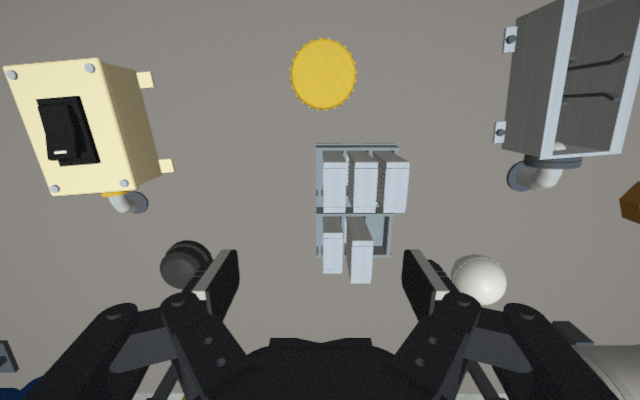

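View pics/t1.png

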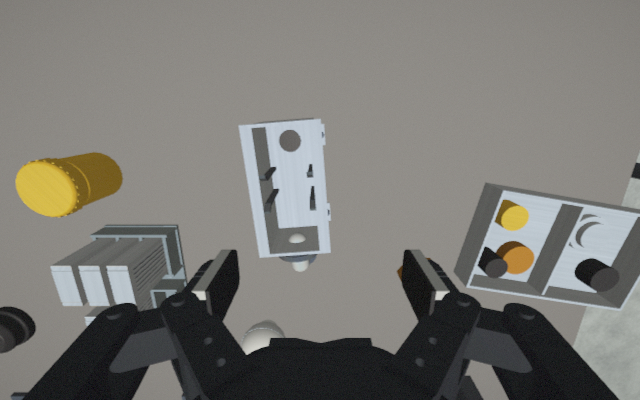

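View pics/j1.png

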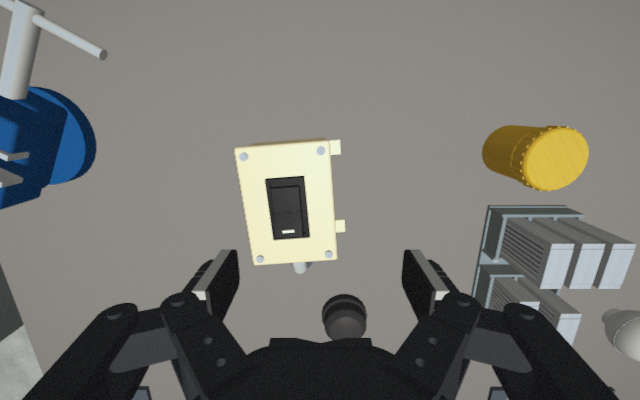

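Run:
```python
from h import *
c1,i1=load('r1');c2,i2=load('r2');t1,a=load('t1');t2,b=load('t2')
q=plane(t1,[(285,190)],.091); x,y=proj(t2,q)[0].astype(int); print('t2 origin',x-100,y-75)
tiles=[cv2.resize(im[v:v+h,u:u+w],(400,300),interpolation=cv2.INTER_CUBIC) for im,u,v,w,h in((i1,235,215,100,75),(i2,300,215,100,75),(a,190,115,200,150),(b,x-100,y-75,200,150))]
cv2.imwrite('pics/m2.png',np.vstack([np.hstack(tiles[:2]),np.hstack(tiles[2:])]))
```

```text
t2 origin 251 98
```

View pics/m2.png

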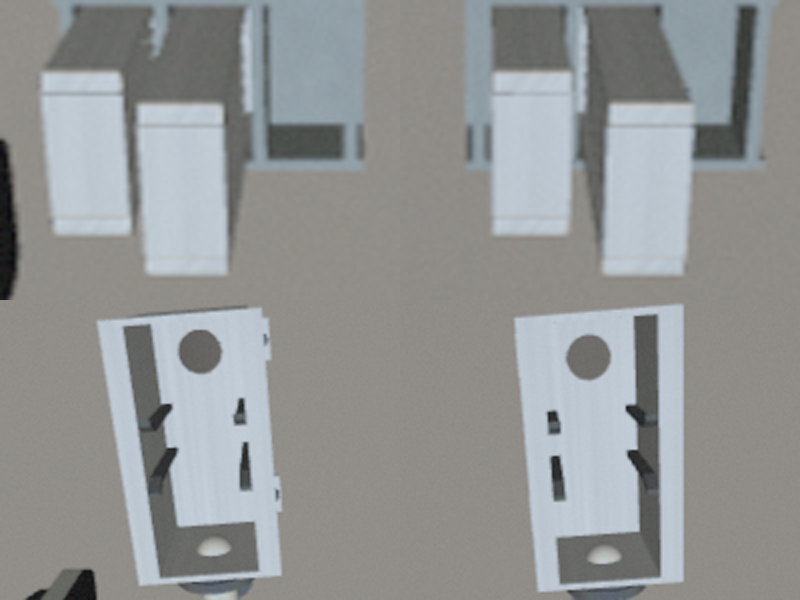

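```bash
cat > m.py <<'E'
from h import *
def ref(im,uv,w=3):
    g=cv2.cvtColor(im,cv2.COLOR_BGR2GRAY); p=np.float32(uv).reshape(-1,1,2).copy()
    q=cv2.cornerSubPix(g,p,(w,w),(-1,-1),(3,50,.01)).reshape(-1,2)
    return np.where(np.linalg.norm(q-np.float32(uv),axis=1)[:,None]<3,q,np.float32(uv))
def pair(na,ua,nb,ub=None,z=.08,w=3):
    ca,ia=load(na);cb,ib=load(nb)
    if ub is None: ub=proj(cb,plane(ca,ua,z))
    ra,rb=ref(ia,ua,w),ref(ib,ub,w)
    P=[]
    for p,q in zip(ra,rb):
        X,e=tri([(ca,p),(cb,q)]); P.append(X); print(p,q,X.round(4),round(e*1e3,2))
    P=np.array(P); print('mean',P.mean(0).round(4)); return P
E
python3 - <<'E'
from m import *
m=lambda L,ox,oy,bu,bv,s:[(bu+(x-ox+.5)/s-.5,bv+(y-oy+.5)/s-.5) for x,y in L]
print('short');S=pair('r1',m([(42,70),(122,70),(131,234),(52,234)],0,0,235,215,4),'r2',m([(492,70),(570,70),(569,234),(492,234)],400,0,300,215,4))
print('tall nb');pair('r1',m([(136,102),(223,102),(228,274),(146,274)],0,0,235,215,4),'r2',m([(601,102),(693,102),(684,274),(603,274)],400,0,300,215,4))
print('trough');T=pair('t1',m([(97,320),(262,308),(282,577),(138,585)],0,300,190,115,2),'t2',m([(515,318),(683,305),(683,583),(539,592)],400,300,251,98,2))
print('jbox screws');J=pair('j1',[(244,156),(321,151),(328,254),(260,259)],'j2',z=.075)
print('bar');pair('j1',[(288,232)],'j2',z=.095)
for n,P in(('S',S),('T',T),('J',J)):
    e=[P[1]-P[0],P[2]-P[1],P[3]-P[2],P[0]-P[3]]
    print(n,[round(np.linalg.norm(v),4) for v in e],[round(np.degrees(np.arctan2(v[1],v[0])),1) for v in e])
E
```

```text
short
[245.41745 232.40799] [323.4159 232.3528] [ 0.6242 -0.0152  0.0896] 0.04
[264.48395 232.58307] [342.125 232.125] [0.6249 0.0091 0.0879] 0.29
[268.5242  271.02832] [341.32623 272.98047] [0.687  0.0099 0.0824] 1.28
[248.16788 272.89032] [322.71927 273.0998 ] [ 0.6835 -0.0158  0.0905] 0.11
mean [ 0.6549 -0.003   0.0876]
tall nb
[268.625 240.125] [351.9474  240.41699] [0.6236 0.019  0.1136] 0.18
[290.2784  240.75226] [372.11807 240.28966] [0.6266 0.0444 0.108 ] 0.27
[291.3618  283.05078] [369.9122 283.1552] [0.6851 0.0444 0.1111] 0.05
[270.89435 282.64844] [349.9306 282.599 ] [0.6832 0.0186 0.1129] 0.05
mean [0.6546 0.0316 0.1114]
trough
[237.92233 124.89985] [307.7592  106.45897] [0.3598 0.2264 0.0904] 0.02
[320.21536 118.41653] [392.14127  99.86485] [0.3526 0.3203 0.0904] 0.1
[330.30566 252.16501] [392.20712 238.3027 ] [0.5219 0.3339 0.0898] 0.02
[259.3344  257.39606] [319.67245 243.40921] [0.5295 0.24   0.09  ] 0.17
mean [0.441  0.2802 0.0902]
jbox screws
[244. 156.] [312.9386  156.41142] [ 0.4358 -0.368   0.075 ] 0.0
[321. 151.] [390.26068 151.36559] [ 0.4298 -0.2784  0.075 ] 0.0
[328. 254.] [389.7399  254.25023] [ 0.563  -0.2689  0.075 ] 0.0
[260. 259.] [321.40848 259.28302] [ 0.5705 -0.3577  0.075 ] 0.0
mean [ 0.4998 -0.3183  0.075 ]
bar
[288. 232.] [355.48364 232.31638] [ 0.5229 -0.3174  0.095 ] 0.0
mean [ 0.5229 -0.3174  0.095 ]
S [np.float64(0.0243), np.float64(0.0624), np.float64(0.0272), np.float64(0.0592)] [np.float64(88.5), np.float64(0.8), np.float64(-97.9), np.float64(179.4)]
T [np.float64(0.0942), np.float64(0.1698), np.float64(0.0942), np.float64(0.1702)] [np.float64(94.4), np.float64(4.6), np.float64(-85.4), np.float64(-175.4)]
J [np.float64(0.0897), np.float64(0.1336), np.float64(0.0891), np.float64(0.1351)] [np.float64(93.8), np.float64(4.1), np.float64(-85.2), np.float64(-175.7)]
```

Run:
```python
from m import *
c,_=load('t2'); m=lambda x,y:(251+(x-400+.5)/2-.5,98+(y-300+.5)/2-.5)
a=np.radians(4.6)
for p in((548,411),(556,455),(560,433),(564,500)):
    for z in(.006,.089):
        d=plane(c,[m(*p)],z)[0][:2]-[.441,.2802]; print(p,z,(d@[[np.cos(a),-np.sin(a)],[np.sin(a),np.cos(a)]]).round(4))
obs=[];scr=[]
for n in('j1','j2'):
    c,i=load(n); h=cv2.cvtColor(i,cv2.COLOR_BGR2HSV)
    k=cv2.inRange(h,(15,50,140),(40,160,255)); nn,l,s,ce=cv2.connectedComponentsWithStats(k); b=1+s[1:,4].argmax()
    hull=cv2.convexHull(cv2.findContours((l==b).astype(np.uint8),0,2)[0][0]); reg=np.zeros_like(k); cv2.fillConvexPoly(reg,hull,255)
    w=cv2.inRange(h,(0,0,130),(180,45,255))&cv2.erode(reg,np.ones((3,3)))
    nn,l,s,ce=cv2.connectedComponentsWithStats(w); print(n,[(tuple(ce[j].round(1)),s[j,4]) for j in range(1,nn) if s[j,4]>5])
    d=cv2.inRange(h,(0,0,0),(180,255,70))&cv2.erode(reg,np.ones((3,3))); C=max(cv2.findContours(d,0,2)[0],key=cv2.contourArea); print(cv2.minAreaRect(C))
```

```text
(548, 411) 0.006 [-0.0191 -0.0316]
(548, 411) 0.089 [-0.0314 -0.032 ]
(556, 455) 0.006 [ 0.0145 -0.028 ]
(556, 455) 0.089 [-0.0045 -0.0291]
(560, 433) 0.006 [-0.002  -0.0239]
(560, 433) 0.089 [-0.0177 -0.0258]
(564, 500) 0.006 [ 0.0505 -0.0243]
(564, 500) 0.089 [ 0.0243 -0.0261]
j1 []Traceback (most recent call last):
  File "<stdin>", line 14, in <module>
ValueError: max() iterable argument is empty
```

Run:
```python
from m import *
P={}
for n in('j1','j2'):
    c,i=load(n); u,v=proj(c,plane(load('j1')[0],[(288,208)],.08))[0].astype(int)
    roi=i[v-70:v+70,u-60:u+60]; g=roi.min(2); h=cv2.cvtColor(roi,cv2.COLOR_BGR2HSV)
    d=(roi.max(2)<75).astype(np.uint8); C=[k for k in cv2.findContours(d,0,2)[0] if cv2.pointPolygonTest(k,(60.,70.),False)>=0][0]
    r=cv2.minAreaRect(C); reg=cv2.fillConvexPoly(np.zeros_like(d),cv2.convexHull(C),1)
    w=((cv2.erode(reg,np.ones((5,5)))>0)&(g>110)).astype(np.uint8); _,l,s,ce=cv2.connectedComponentsWithStats(w); b=1+s[1:,4].argmax()
    o=np.array([u-60,v-70]); P[n]=(c,ce[b]+o,cv2.boxPoints(r)+o); print(n,r,s[1:,4],ce[b]+o)
    k=((h[...,1]<45)&(g>110)).astype(np.uint8); _,l,s,ce=cv2.connectedComponentsWithStats(k); print([((ce[j]+o).round(1),s[j,4]) for j in range(1,len(s)) if 15<s[j,4]<150])
print('bar',tri([(P['j1'][0],P['j1'][1]),(P['j2'][0],P['j2'][1])]))
q=[tri([(P['j1'][0],a),(P['j2'][0],b)]) for a,b in zip(P['j1'][2],P['j2'][2])]
for x in q: print(x)
```

```text
j1 ((58.99116516113281, 69.406494140625), (60.99333572387695, 37.775672912597656), 84.61068725585938) [46] [287.86956522 231.04347826]
[(array([287.9, 231. ]), np.int32(46))]
j2 ((59.2097282409668, 69.54972839355469), (60.809871673583984, 37.26340103149414), 88.40885925292969) [48] [355.8125 231.4375]
[(array([355.8, 231.4]), np.int32(48))]
bar (array([ 0.52095375, -0.31732467,  0.09675721]), np.float64(4.3767656100904376e-05))
(array([ 0.46072627, -0.3436029 ,  0.0804372 ]), np.float64(0.0008897049211966463))
(array([ 0.45845967, -0.29964037,  0.07799953]), np.float64(0.0005961911643915513))
(array([ 0.53581073, -0.29360864,  0.08018173]), np.float64(0.0007119993674168516))
(array([ 0.53783997, -0.34036239,  0.08271319]), np.float64(0.0008563312169514488))
```

```bash
cat >> h.py <<'E'
def down(x,y,z0,z1,step=.001,F=4,feed=.03):
    """step down until upward force rises by F; returns z, dF"""
    f0=bot.read_state()['force'][2]; z=z0
    while z>z1+1e-6:
        z-=step; bot.move_l([x,y,z],feed=feed); df=bot.read_state()['force'][2]-f0
        if df>F: break
    return z,df
E
python3 - <<'E'
from h import *
cur=bot.read_state()['joint_positions']
for y in(90,-90):
    print(y,[None if q is None else q.round(0) for q in(bot.ik([.655,-.003,.2],[180,0,y]),bot.ik([.56,-.13,.2],[180,0,y]),bot.ik([.56,-.13,.06],[180,0,y+90]),bot.ik([.56,-.13,.06],[180,0,y-90]),bot.ik([.441,.28,.2],[180,0,y+4.6]))])
E
```

```text
90 [array([-11.,  34.,  15.,  84.,  -9.,  64.,   6.]), array([-0., 27., 17., 97., -9., 58., 19.]), array([ 13.,  35.,  -4., 106.,   3.,  39.,  97.]), array([-24.,  53.,  66., 106., -57.,  61., -25.]), array([-32.,  21.,  -5., 104.,   2.,  54., -33.])]
-90 [array([ 14.,  35., -27.,  84.,  17.,  66., 164.]), array([ 40.,  32., -48.,  96.,  26.,  64., 165.]), array([-24.,  53.,  66., 106., -57.,  61., -25.]), array([ 13.,  35.,  -4., 106.,   3.,  39.,  97.]), array([ -5.,  26., -45., 104.,  21.,  59., 127.])]
```

Run:
```python
from h import *
R=[180,0,90]
bot.goto([.655,-.003,.22],R); bot.set_gripper(.87,60)
s=bot.read_state();print(s['clock'],s['opening'],s['position'])
bot.move_l([.655,-.003,.12]); print(down(.655,-.003,.12,.056,.008,4,.08))
shot('g1')
```

```text
9.6583 0.8710436581371084 [ 0.65498723 -0.00366778  0.22011145]
(0.055999999999999946, np.float64(0.9407958970417919))
```

View pics/g1.png

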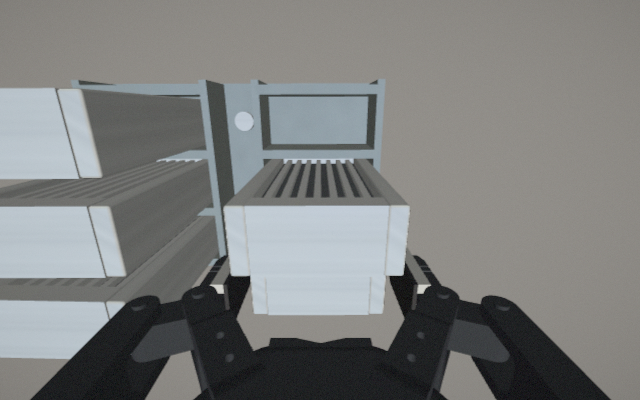

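The fingers (225 and 415, row 270) straddle the short screen (top at columns 252–384, row 295) without touching the tall neighbour. Next: close, lift and carry it.

Run:
```python
from h import *
bot.set_gripper(0,60); s=bot.read_state(); print(s['clock'],s['opening'],s['grip_force'],s['force'])
bot.move_l([.655,-.003,.12],feed=.08); s=bot.read_state(); print(s['opening'],s['grip_force'],s['force'])
bot.move_l([.655,-.003,.21],feed=.15)
bot.move_l([.56,-.14,.21],feed=.2)
bot.move_l([.56,-.14,.058],feed=.15); bot.wait(.3)
print(down(.56,-.14,.058,.046)); s=bot.read_state(); print(s['clock'],s['opening'],s['grip_force'],s['force'],s['position'])
```

```text
12.8 0.6922071204470142 65.6737768650055 [-1.08709578  0.59128476  2.49138483]
0.6926518126542466 65.03068685531616 [-0.34502644  0.47359678 -3.63843775]
(0.048999999999999995, np.float64(9.810878201488055))
19.2 0.696110343072032 66.23438000679016 [-3.76776509  0.68764953  6.84731736] [ 0.56006499 -0.14010786  0.04994147]
```

Run:
```python
from h import *
bot.set_gripper(.88); bot.wait(.2)
bot.move_l([.56,-.14,.2],feed=.15)
bot.goto([.56,-.14,.2],[180,0,180]); bot.set_gripper(.65,60); bot.wait(.2); shot('g2')
s=bot.read_state(); print(s['clock'],s['position'],s['force'])
```

```text
22.675 [ 0.5600236  -0.13999164  0.20002047] [-0.61227053 -0.56275309 -0.10405596]
```

View pics/g2.png

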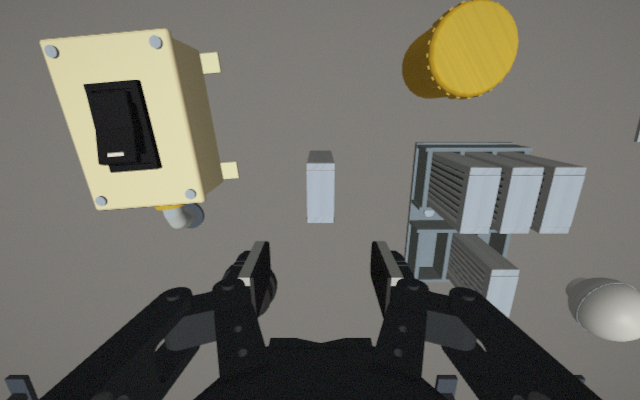

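The screen stands alone and upright at columns 307–334, rows 151–222, with its faces square to the fingers. I'll check its top, regrip it by the faces and carry it above the trough.

Run:
```python
from h import *
c,_=load('g2'); print(plane(c,[(307,164),(334,164),(334,222),(307,222)],.085).round(4))
bot.move_l([.56,-.14,.10],feed=.15); print(down(.56,-.14,.10,.044,.008,4,.08))
bot.set_gripper(0,60); s=bot.read_state(); print(s['clock'],s['opening'],s['grip_force'],s['position'],s['force'])
bot.move_l([.56,-.14,.24],feed=.15); s=bot.read_state(); print(s['opening'],s['grip_force'],s['force'])
bot.goto([.441,.2802,.24],[180,0,94.6]); bot.wait(.4); c,i=shot('g3')
s=bot.read_state(); print(s['clock'],s['opening'],s['position'],s['ee_rot'],s['force'])
```

```text
[[ 0.5313 -0.1524  0.085 ]
 [ 0.5313 -0.1275  0.085 ]
 [ 0.5889 -0.1266  0.085 ]
 [ 0.5889 -0.1532  0.085 ]]
(0.04399999999999998, np.float64(-0.9377591177686304))
25.6167 0.3002863049129144 59.47517931461334 [ 0.56027622 -0.1399894   0.04436084] [-0.50247478  0.3939411   2.59045673]
0.29797195221134154 59.00063931941986 [-0.06048053  0.19378603 -3.89310967]
29.45 0.2965366023931549 [0.4411044  0.28009989 0.24000839] [ 1.79995215e+02 -1.67250012e-03  9.45899367e+01] [ 0.30002053 -0.05310136 -3.28034503]
```

View pics/g3.png

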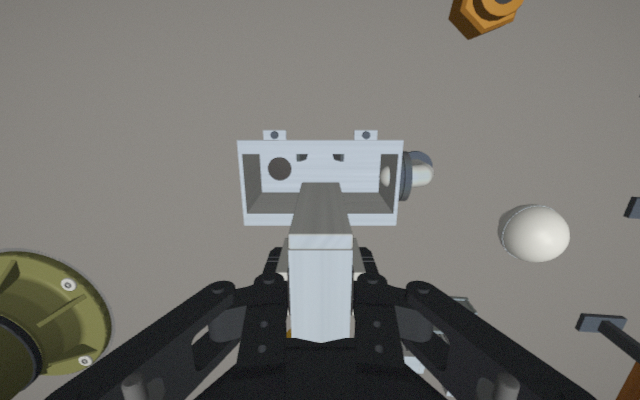

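The screen hangs square above the trough (trough centred at column 320, screen at 289–353). I'll lower it with a force watch.

Run:
```python
from h import *
x,y=.441,.2802
bot.move_l([x,y,.14],feed=.12)
z,df=down(x,y,.14,.056,.004,8,.06); print(z,df)
if df<8: print(down(x,y,z,.046,.001,6,.03))
s=bot.read_state(); print(s['clock'],s['opening'],s['position'],s['force'],s['torque'])
```

```text
0.05599999999999994 -0.03442413679638712
(0.04999999999999993, np.float64(6.210430137547537))
37.1833 0.2954666057194807 [0.44113475 0.28028689 0.05034193] [-1.24873635 -0.85102767  2.3415431 ] [-0.10505048  0.25244005 -0.03980569]
```

Run:
```python
from h import *
x,y=.441,.2802
bot.set_gripper(.6); bot.wait(.2); bot.move_l([x,y,.24],feed=.15)
bot.goto([.522,-.317,.2],[180,0,-175.9]); bot.set_gripper(0,40); bot.wait(.2)
bot.move_l([.522,-.317,.105],feed=.15); bot.wait(.2)
f0=bot.read_state()['force'][2]; z=.105
while z>.084:
    z-=.001; bot.move_l([.522,-.317,z],feed=.03); df=bot.read_state()['force'][2]-f0; print(round(z,4),round(df,1),end='; ')
    if df>22: break
s=bot.read_state(); print(s['clock'],s['position'])
bot.move_l([.522,-.317,.2],feed=.15); bot.move_l([.45,-.2,.28],feed=.2); bot.wait(.2)
```

```text
0.104 -0.3; 0.103 -0.1; 0.102 0.3; 0.101 1.3; 0.1 2.5; 0.099 3.5; 0.098 3.6; 0.097 2.8; 0.096 3.2; 0.095 2.8; 0.094 2.6; 0.093 2.5; 0.092 5.7; 0.091 6.3; 0.09 12.6; 0.089 19.8; 0.088 26.1; 47.3917 [ 0.52237871 -0.31709159  0.09082779]
```

Run:
```python
from m import *
o=[];bot.set_gripper(1)
for n,p in(("k1",(.46,-.28,.26)),("k2",(.46,-.36,.26))):
    (bot.goto if n=='k1' else bot.move_l)(list(p),[180,0,180]); bot.wait(.2); c,i=shot(n)
    u,v=proj(c,[.521,-.317,.092])[0].astype(int); r=i[v-12:v+13,u-12:u+13].min(2)
    _,l,s,ce=cv2.connectedComponentsWithStats((r>110).astype(np.uint8)); print(s[1:,4]); j=1+s[1:,4].argmax(); o.append((c,ce[j]+[u-12,v-12]))
print('bar',tri(o))
bot.goto([.42,.32,.28],[180,0,180]); bot.wait(.2); c,i=shot('u1')
bot.move_l([.44,.24,.28]); bot.wait(.2); shot('u2')
a=np.radians(4.6);R=np.array([[np.cos(a),-np.sin(a)],[np.sin(a),np.cos(a)]])
g=np.array([[x,y] for x in(-.013,.013) for y in(-.03,.03)])@R.T+[.441,.2802]
P=pair('u1',proj(c,np.c_[g,np.full(4,.091)]),'u2',proj(load('u2')[0],np.c_[g,np.full(4,.091)]))
print(((P[:,:2]-[.441,.2802])@R).round(4)); print(bot.read_state()['clock'])
```

```text
[37 82]
[42 82]
bar (array([ 0.53207383, -0.31598285,  0.09689981]), np.float64(0.0001487114934637001))
[261.43823 186.74329] [326.72375 169.06078] [0.4305 0.2489 0.0974] 1.11
[311.78082 180.56104] [378.73065 166.33218] [0.4255 0.3094 0.0955] 0.94
[263.93497 203.21281] [327.11053 188.1093 ] [0.4544 0.2494 0.0909] 0.09
[314.57825 198.1013 ] [379.0183 184.049 ] [0.4487 0.3124 0.0901] 0.56
mean [0.4398 0.28   0.0934]
[[-0.013  -0.0304]
 [-0.0131  0.0303]
 [ 0.0109 -0.0317]
 [ 0.0103  0.0315]]
55.45
```

Run:
```python
from m import *
o=[]
for n in('k1','k2'):
    c,i=load(n); u,v=proj(c,[.521,-.317,.092])[0].astype(int); r=i[v-12:v+13,u-12:u+13].min(2)
    _,l,s,ce=cv2.connectedComponentsWithStats((r>110).astype(np.uint8)); o.append((c,ce[1]+[u-12,v-12])); print(s[1:],ce[1:])
print(tri(o[:1]+o[1:]))
```

```text
[[ 7 12 13  4 37]
 [ 0 21 25  4 82]] [[12.7027027  13.08108108]
 [13.15853659 22.80487805]]
[[ 6 12 13  4 42]
 [ 0 21 25  4 82]] [[11.80952381 13.21428571]
 [13.15853659 22.80487805]]
(array([ 0.52294219, -0.31705609,  0.0892704 ]), np.float64(6.746006196937362e-05))
```

```bash
python3 -c "
from cell import bot
print(bot.job_done())"
```

```text
the job is handed in; nothing more can be done
None
```

The short screen is fully home between the trough's guide ribs, the heater rocker is pressed on against its stop, and the job was handed in at about 55 s of the 72 s limit.

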